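# Assemble the buffer filter tower

### The job

Put the buffer filter together on the receiver jar: first the cup with the fine strainer, on it the cup with the coarse strainer, then the tall open reservoir, and the knobbed lid on top, each set fully home in the part below so that the tower stands straight. Let go of everything, and leave the timer and the two marker pens on the bench where they lie.

Things in the scene. Friction and masses are not known exactly. Their poses are not given: they have to be found in the camera images.
- receiver: Fixed grey receiver jar, 60 mm across, on a dark round foot 96 mm across and 8 mm thick, small hose barb on one side. Its open mouth, 48 mm wide, faces up, rim 50 mm above the bench. Origin: centre of the foot's underside, z up. With the fine cup seated, that cup's origin is 40 mm above this one.
- fine_cup: Grey round cup, 54 mm across, 44 mm high (the shortest), mouth 48 mm; 14 mm below the rim a steel strainer plate with 37 small holes (2.4 mm). Foot: 10 mm spigot, 44 mm wide tapering to 36, fits any 48 mm mouth until the shoulder rests on the rim. Seated, the coarse cup's origin is 34 mm above this one. Grip the outside close under the rim. Origin: centre of the foot's underside, z up. Loose, upright.
- coarse_cup: Grey round cup, 54 mm across, 52 mm high, mouth 48 mm; 14 mm below the rim a steel strainer plate with seven large holes (10 mm). Foot: 10 mm spigot, 44 mm wide tapering to 36, fits any 48 mm mouth until the shoulder rests on the rim. Seated, the reservoir's origin is 42 mm above this one. Grip the outside close under the rim. Origin: centre of the foot's underside, z up. Loose, upright.
- reservoir: Grey round cup, 54 mm across, 66 mm high (the tallest), mouth 48 mm, 48 mm deep with a plain grey floor and no strainer. Foot: 10 mm spigot, 44 mm wide tapering to 36, fits any 48 mm mouth until the shoulder rests on the rim. Seated, the lid's origin is 56 mm above this one. Grip the outside close under the rim. Origin: centre of the foot's underside, z up. Loose, upright.
- lid: Grey disc 54 mm across (10 to 16 mm above the origin) with an upright round knob, 20 mm across, from 16 to 42 mm above the origin; grip the upper half of the knob. Foot: 10 mm spigot, 44 mm wide tapering to 36, fits any 48 mm mouth until the shoulder rests on the rim. Origin: centre of the foot's underside, z up. Loose, upright.
- timer: Bystander: white square bench timer, 66 x 66 x 18 mm, loose, lying flat toward the back of the work. Origin: centre of its underside, z up. Must not be moved.
- rear_marker: Bystander: white marker pen with a blue cap, 143 mm long, 12 mm thick, loose, lying on the bench among the parts, farther from the robot. Origin: its middle, on its underside; its own y axis runs along it. Must not be moved.
- front_marker: Bystander: white marker pen with a black cap, 143 mm long, 12 mm thick, loose, lying near the front edge of the bench. Origin: its middle, on its underside; its own y axis runs along it. Must not be moved.

How it is judged:
By the outcome, as a careful person would: the job done as asked, in the order asked, and still so for the second after the job is handed in, with the robot touching nothing.
It also fails if it takes over 88 s, if anything falls off the work surface, if the arm or the gripper's body presses on something with over 40 N, if the wrist force passes 120 N, or if a joint passes its speed limit or range.

### The arm

A 6-joint arm with a two-finger parallel gripper is mounted at the origin on a cart in front of the work surface, level with it; the furniture and walls round the work are solid. World frame = base frame: x ahead of the robot, y to its left, z up, the work surface at z = 0. Lengths are in m, angles in rad, forces in N, time in s.
With the tool pointing down it reaches from about 0.3 to 0.875 m from the base axis. Payload 6.4 kg.
Tool frame: the origin (TCP) lies at the very end of the fingers, on their centre line; the grasp point (between the pads) lies 19 mm behind it; x points along the fingers, y is the direction in which the jaws open and shut, and the axes are right-handed (so a half turn about x gives the same grasp; the last joint's range is limited). The gripper opens to 85 mm and grips with 20 to 120 N. Pads are 22 mm wide; open, the fingers measure 114 mm over their backs; the gripper's body (76 mm by 85 mm) begins 54 mm behind the grasp point. The pads swing forward as they close: fully open they stand 13 mm farther back than shut.
Start: joints at [1.033, 0.181, 1.607, -0, 1.354, -0.206], TCP at [0.187, 0.544, 0.231] pointing down, gripper open.
Joint ranges: [-2.99, 2.99], [-0.89, 2.07], [0.3, 2.58], [-1.14, 4.28], [0, 2.63], [-3.12, 3.12]. Speed limits (rad/s): [2.57, 2.57, 3.01, 3.14, 3.14, 3.14].

### API

Orientations are given as a unit quaternion [w, x, y, z].
In Python, from bench import env gives the robot as it stands. Calls block until the motion is done:
- env.goto(position, orientation): joint-space move of the TCP to a pose.
- env.movel(position, speed=0.15, rotation=None, until_force=None): straight line of the TCP; rotation=None keeps the orientation; speed is the mean speed in m/s. With until_force (N) it stops when the force on the tool has changed by that much, and returns True; else False.
- env.move_j(angles): joint-space move.
- env.set_gripper(opening, f_grip=None): finger opening in m; f_grip is the grip in N (None keeps the last); returns when the fingers have stopped.
- env.wait(seconds).
- env.inverse_kinematics(position, orientation): joint angles nearest the present ones, or None.
- env.read_camera(name): name is "side" or "top"; returns a dict with "frame" (480x640x3 uint8, blue, green, red), "range_z" (480x640 float32, m along the optical axis (not along the pixel's ray), 0 where there is no reading), "camera_matrix" (3x3 intrinsics, pixels), "R" (3x3) and "t" (3): a world point X has camera coordinates R X + t. Camera axes: x right, y down, z forward; pixel columns grow to the right and rows downward; lengths in m; the calibration is good to about 2 mm. A picture is of the moment at which its call begins.
A pose or a line that the arm cannot do raises env.IKError and nothing moves.
- env.finish_job(): hands the job in, once; it reports no verdict.
Readings, each from a call of its own:
- env.current_clock(): time.
- env.current_q(): joint angles.
- env.current_dq(): joint speeds.
- env.current_effort(): joint torques, N m.
- env.current_position(): TCP position.
- env.current_ee_rot(): TCP orientation.
- env.current_wrist_force(): force on the tool from outside, world axes, zero at the start.
- env.current_ft_torque(): the same for the moment, N m.
- env.current_gripper_width(): finger opening in m.
Only numpy, scipy, OpenCV 4.12 (cv2) and the standard library are available. Lean on these libraries where they do the work, as an engineer would, in place of code of your own. Each camera call takes 0.05 s, during which the arm holds its last target.

## Working session

There is one attempt and no reset: what is moved stays moved. The work goes in short steps, each a Python script; the robot and the scene stay as the last script left them, time stands still between calls to the robot, and variables do not carry over. Pictures are saved under pics/ and viewed, and the job is handed in when it is done.

```bash
ls; mkdir -p pics; python3 - <<'E'
from bench import env
import cv2,numpy as np
print(env.current_clock(),env.current_position(),env.current_ee_rot())
for n in("top","side"):
    d=env.read_camera(n); cv2.imwrite(f"pics/{n}0.png",d["frame"])
    np.savez(f"{n}0.npz",**d)
    R,t=d["R"],d["t"]; print(n,d["camera_matrix"],"pos",-R.T@t,R, (d["range_z"]>0).mean())
E
```

```text
pics
0.0 [0.18697674 0.54316593 0.23038909] [ 0.69716203  0.11618029  0.69763898 -0.1173333 ]
top [[452.23719326   0.         324.39834016]
 [  0.         452.23719326 239.86415538]
 [  0.           0.           1.        ]] pos [0.37335019 0.19278125 0.87310885] [[ 5.72598790e-03 -9.99983124e-01  9.81795230e-04]
 [-9.71850582e-01 -5.79614153e-03 -2.35526753e-01]
 [ 2.35528469e-01  3.94465071e-04 -9.71867370e-01]] 0.9956803385416667
side [[577.25242687   0.         311.20023038]
 [  0.         577.25242687 242.09730403]
 [  0.           0.           1.        ]] pos [0.51676156 0.88404703 0.51867671] [[-0.99915682 -0.03729164 -0.01717531]
 [-0.00680307  0.56292471 -0.82648018]
 [ 0.0404892  -0.82566646 -0.56270376]] 0.9490201822916666
```

View pics/top0.png

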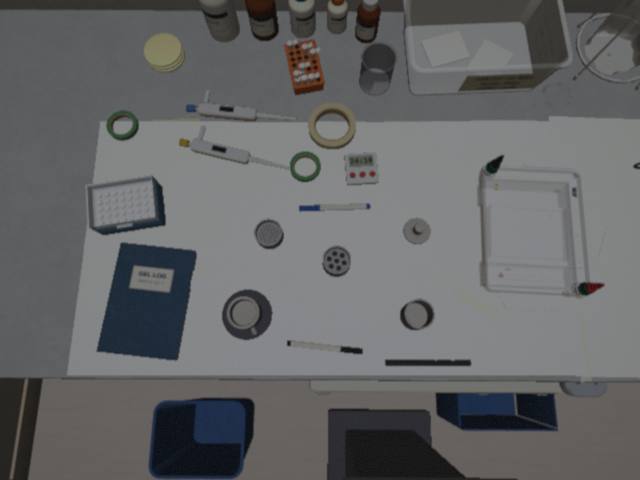

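View pics/side0.png

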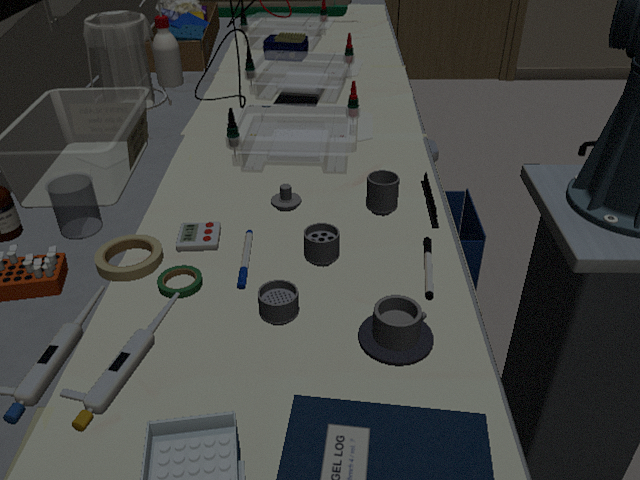

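The top view shows the receiver at (246,313), fine cup (268,234), coarse cup (337,261), reservoir (416,315) and lid (417,231). The timer is at (362,168), and the pens at (335,207) and (325,347). The side view agrees. Next I measure from depth in both views.

```bash
cat > meas.py <<'E'
import numpy as np, cv2
from scipy.optimize import least_squares
def cloud(d):
    K=d["camera_matrix"];z=d["range_z"].astype(float)
    v,u=np.mgrid[:480,:640]
    P=np.stack([(u-K[0,2])/K[0,0]*z,(v-K[1,2])/K[1,1]*z,z],-1)
    W=(P-d["t"])@d["R"]
    W[z<=0]=np.nan
    return W
def proj(d,X):
    c=d["R"]@np.asarray(X)+d["t"];p=d["camera_matrix"]@c;return p[:2]/p[2]
def circ(p):
    f=lambda q:np.hypot(p[:,0]-q[0],p[:,1]-q[1])-q[2]
    m=p.mean(0)
    return least_squares(f,[m[0],m[1],.025],loss='soft_l1',f_scale=.001).x
E
python3 - <<'E'
import numpy as np
from meas import *
T=dict(np.load("top0.npz"));S=dict(np.load("side0.npz"))
WT,WS=cloud(T),cloud(S)
pix=dict(receiver=(246,313),fine=(268,234),coarse=(337,261),reservoir=(416,315),lid=(417,231),timer=(362,168),rear=(335,207),front=(325,347))
for n,(u,v) in pix.items():
    g=WT[v,u]; 
    out=[]
    for W in(WT,WS):
        P=W.reshape(-1,3); r=np.hypot(P[:,0]-g[0],P[:,1]-g[1])
        Q=P[(r<.06)&(P[:,2]>.006)&(P[:,2]<.12)]
        zt=np.percentile(Q[:,2],97) if len(Q) else 0
        Qr=Q[Q[:,2]>zt-.004]
        out.append((len(Q),len(Qr),zt,Qr.mean(0).round(4),circ(Qr[:,:2]).round(4)))
    print(n,g.round(3),*out,proj(S,g).round(),sep="\n   ")
# table heights
for W in (WT,WS):
    P=W.reshape(-1,3);m=(P[:,0]>.3)&(P[:,0]<.6)&(abs(P[:,1])<.3)&(abs(P[:,2])<.01);print(np.median(P[m],0))
E
```

```text
receiver
   [0.438 0.338 0.026]
   (1657, 295, np.float64(0.04988276462279956), array([0.4382, 0.3398, 0.0486]), array([0.4388, 0.3395, 0.0268]))
   (3645, 573, np.float64(0.049478201140558696), array([0.4387, 0.3436, 0.0484]), array([0.439 , 0.3429, 0.0269]))
   [397. 322.]
fine
   [0.589 0.302 0.029]
   (712, 134, np.float64(0.04372724925193977), array([0.5909, 0.3013, 0.0423]), array([0.5903, 0.3005, 0.0253]))
   (1611, 327, np.float64(0.0433993668978207), array([0.5901, 0.3037, 0.0421]), array([0.5903, 0.3029, 0.0252]))
   [279. 301.]
coarse
   [0.535 0.169 0.038]
   (733, 132, np.float64(0.051704250619844225), array([0.5364, 0.1695, 0.0503]), array([0.5366, 0.1705, 0.0253]))
   (1379, 235, np.float64(0.05135391117999088), array([0.5362, 0.1733, 0.0501]), array([0.5366, 0.1728, 0.0253]))
   [322. 239.]
reservoir
   [0.437 0.021 0.019]
   (872, 169, np.float64(0.06554754992440005), array([0.4368, 0.024 , 0.0643]), array([0.437 , 0.0241, 0.0252]))
   (1304, 195, np.float64(0.06539573791141798), array([0.4369, 0.0275, 0.064 ]), array([0.437 , 0.0263, 0.0255]))
   [381. 200.]
lid
   
[... 473 characters left out ...]
 0.0156]), array([0.7337, 0.1227, 0.0251]))
   [200. 231.]
rear
   [0.65  0.172 0.011]
   (345, 155, np.float64(0.013609053503061394), array([0.6551, 0.1783, 0.0112]), array([368.9689,  20.8693, 368.8972]))
   (379, 219, np.float64(0.013574507090215843), array([0.6564, 0.1764, 0.0111]), array([280.4745,  13.4833, 280.1383]))
   [247. 254.]
front
   [0.378 0.191 0.011]
   (403, 197, np.float64(0.013629244196907161), array([0.378 , 0.1839, 0.0115]), array([ 4.1255, -0.1903,  3.7664]))
   (391, 291, np.float64(0.01294348085808503), array([0.3785, 0.1909, 0.0107]), array([ 5.9956, -0.367 ,  5.6449]))
   [429. 263.]
[4.27570009e-01 4.42293811e-02 1.77257823e-04]
[0.44697566 0.11827111 0.00063228]
```

Heights match the text (50, 44, 52, 66 and 42 mm). The two views differ by a constant ~2.3 mm in y, which is the calibration, so I use the mean. With the jaws along x, the shared y bias cancels between pick and place. I check IK first.

```bash
cat > rob.py <<'E'
from bench import env
import numpy as np
from scipy.spatial.transform import Rotation as Rn
def quat(phi):
    y=np.array([np.cos(phi),np.sin(phi),0]);x=np.array([0,0,-1.]);z=np.cross(x,y)
    q=Rn.from_matrix(np.c_[x,y,z]).as_quat();return q[[3,0,1,2]]
P=dict(receiver=(.4389,.3412),fine=(.5903,.3017),coarse=(.5366,.1717),reservoir=(.437,.0252),lid=(.6017,.0133))
off=dict(fine=.014,coarse=.022,reservoir=.036,lid=.0195)   # TCP above part origin
seat=dict(fine=.040,coarse=.074,reservoir=.116,lid=.172)
E
python3 - <<'E'
from rob import *
q=env.current_ee_rot();print(Rn.from_quat(np.r_[q[1:],q[0]]).as_matrix().round(3))
for phi in(0,np.pi):
  for n in off:
    print(phi,n,*[np.round(j,2) if (j:=env.inverse_kinematics([*p,z],quat(phi))) is not None else None for p,z in((P[n],off[n]),(P[n],off[n]+.13),(P["receiver"],seat[n]+off[n]),(P["receiver"],seat[n]+off[n]+.05))])
E
```

```text
[[-0.001  0.326  0.945]
 [-0.001  0.945 -0.326]
 [-1.    -0.002 -0.   ]]
0 fine [ 0.29  0.62  1.49 -0.    1.03  0.29] [ 0.29  0.45  1.44 -0.    1.25  0.29] [ 0.45  0.37  1.78 -0.    1.    0.45] [ 0.45  0.29  1.76 -0.    1.1   0.45]
0 coarse [ 0.1   0.43  1.76 -0.    0.95  0.1 ] [ 0.1   0.24  1.71 -0.    1.2   0.1 ] [ 0.45  0.3   1.76 -0.    1.08  0.45] [ 0.45  0.23  1.73 -0.    1.18  0.45]
0 reservoir [-0.21  0.17  2.08 -0.    0.89 -0.21] [-0.21 -0.06  2.   -0.    1.2  -0.21] [ 0.45  0.22  1.73 -0.    1.19  0.45] [ 0.45  0.17  1.68 -0.    1.29  0.45]
0 lid [-0.17  0.5   1.66 -0.    0.98 -0.17] [-0.17  0.32  1.61 -0.    1.21 -0.17] [ 0.45  0.18  1.69 -0.    1.27  0.45] [ 0.45  0.13  1.64 -0.    1.37  0.45]
3.141592653589793 fine [ 0.29  0.62  1.49 -0.    1.03 -2.85] [ 0.29  0.45  1.44 -0.    1.25 -2.85] [ 0.45  0.37  1.78 -0.    1.   -2.69] [ 0.45  0.29  1.76 -0.    1.1  -2.69]
3.141592653589793 coarse [ 0.1   0.43  1.76 -0.    0.95 -3.04] [ 0.1   0.24  1.71 -0.    1.2  -3.04] [ 0.45  0.3   1.76 -0.    1.08 -2.69] [ 0.45  0.23  1.73 -0.    1.18 -2.69]
3.141592653589793 reservoir [-0.21  0.17  2.08 -0.    0.89  2.93] [-0.21 -0.06  2.   -0.    1.2   2.93] [ 0.45  0.22  1.73 -0.    1.19 -2.69] [ 0.45  0.17  1.68 -0.    1.29 -2.69]
3.141592653589793 lid [-0.17  0.5   1.66 -0.    0.98  2.97] [-0.17  0.32  1.61 -0.    1.21  2.97] [ 0.45  0.18  1.69 -0.    1.27 -2.69] [ 0.45  0.13  1.64 -0.    1.37 -2.69]
```

```bash
python3 - <<'E'
from rob import *
import cv2
Q=quat(0);p=P["fine"];c=env.current_clock
env.goto([*p,.12],Q);print("above",c(),env.current_position())
env.movel([*p,off["fine"]],.12);print("down",c(),env.current_position(),env.current_wrist_force())
env.set_gripper(.03,50);print("grip",c(),env.current_gripper_width(),env.current_position(),env.current_wrist_force())
env.movel([*p,off["fine"]+.09],.15);print("up",c(),env.current_gripper_width(),env.current_position(),env.current_wrist_force())
d=env.read_camera("side");cv2.imwrite("pics/s1.png",d["frame"]);np.savez("s1.npz",**d)
E
```

```text
above 1.8583 [0.58971432 0.30293081 0.12045849]
down 2.8917 [0.59113731 0.30197371 0.015018  ] [ 0.32347206  0.49327128 -0.75952856]
grip 3.3 0.053357591298241115 [0.59128367 0.30203254 0.01545097] [-0.76739052  0.443941    6.31321893]
up 4.05 0.05327271207198058 [0.58950662 0.30143599 0.10293567] [ 0.48053074 -0.36078237 -1.09776436]
```

View pics/s1.png

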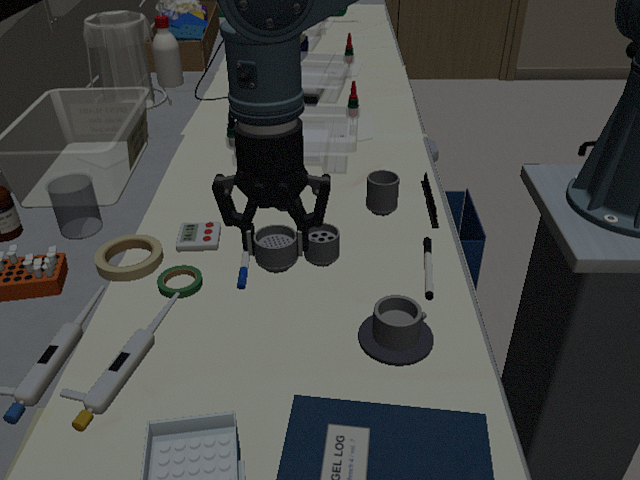

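The fine cup is held level at (276,247), gripped just under the rim. Next I move it over the receiver and check the alignment in the same views.

```bash
cat >> rob.py <<'E'
from meas import *
def rimc(d,c,zlo,zhi,r=.034,rmin=.02):
    W=cloud(d).reshape(-1,3);rr=np.hypot(W[:,0]-c[0],W[:,1]-c[1])
    Q=W[(rr<r)&(rr>rmin)&(W[:,2]>zlo)&(W[:,2]<zhi)]
    if len(Q)<15:return None
    zt=np.percentile(Q[:,2],97);Qr=Q[Q[:,2]>zt-.004]
    f=circ(Qr[:,:2]) if len(Qr)>8 else [0,0,0]
    return len(Qr),round(zt,4),np.round(f,4)
E
python3 - <<'E'
from rob import *
Q=quat(0);p=P["receiver"]
z=seat["fine"]+off["fine"]+.03
env.goto([*p,z],Q);print(env.current_clock(),env.current_position())
for n in("top","side"):
    d=env.read_camera(n);cv2.imwrite(f"pics/{n}2.png",d["frame"])
    print(n,rimc(d,p,z+.01,z+.045))
E
```

```text
4.775 [0.43856896 0.34132092 0.08357378]
top None
side (93, np.float64(0.124), array([0.4393, 0.3489, 0.0292]))
```

View pics/side2.png

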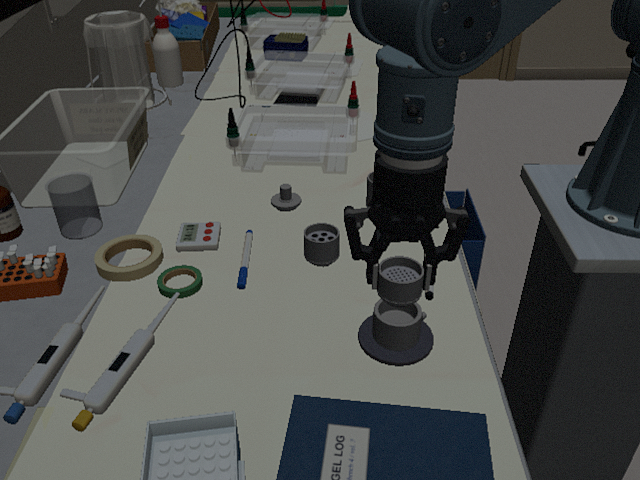

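View pics/top2.png

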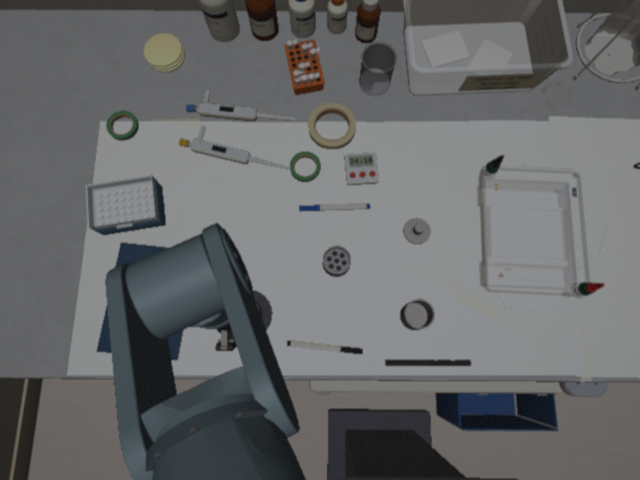

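The side view shows the cup at (402,280), directly over the receiver at (397,318), with the x fit at 0.4393. The y fit is contaminated by the fingers. In the top view the arm hides the place. I lower with force sensing.

```bash
cat >> rob.py <<'E'
def lower(n):
    p=P["receiver"];z=seat[n]+off[n]
    f0=env.current_wrist_force()
    h=env.movel([*p,z-.006],.03,until_force=8)
    pos=env.current_position()
    print("contact",h,"dz vs seated %.4f"%(pos[2]-z),pos,env.current_wrist_force()-f0,env.current_clock())
    return h
E
python3 - <<'E'
from rob import *
lower("fine")
d=env.read_camera("side");cv2.imwrite("pics/s3.png",d["frame"][200:380,280:520].repeat(3,0).repeat(3,1))
E
```

```text
contact True dz vs seated 0.0014 [0.43861586 0.34107879 0.05538052] [-2.17273145  0.69085735  6.26997669] 5.7667
```

View pics/s3.png

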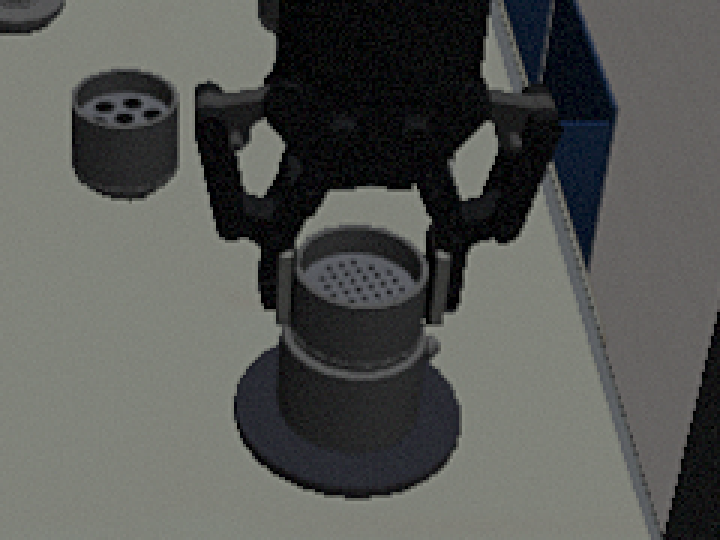

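In the crop the cup is in the mouth with its shoulder almost on the rim (seam at about row 370, level). At the pick the measured TCP was also ~1 mm above commanded, so it is seated. I release, back off and measure.

```bash
cat >> rob.py <<'E'
def release(n,wide=.085):
    p=env.current_position();f0=env.current_wrist_force()
    env.set_gripper(wide);print("open",env.current_gripper_width(),env.current_wrist_force()-f0)
    env.movel([P["receiver"][0],P["receiver"][1],p[2]+.075],.15)
def check(tag,zlo,zhi):
    p=P["receiver"]
    for n in("top","side"):
        d=env.read_camera(n);np.savez(f"{tag}_{n}.npz",**d)
        f=d["frame"][150:390,160:480] if n=="top" else d["frame"][140:380,230:550]
        cv2.imwrite(f"pics/{tag}_{n}.png",cv2.resize(f,None,fx=2.4,fy=2.4))
        print(n,rimc(d,p,zlo,zhi))
E
python3 - <<'E'
from rob import *
release("fine")
env.goto([*P["coarse"],.13],quat(0))
check("c1",.06,.1);print(env.current_clock())
E
```

```text
open 0.08462517139863167 [ 1.0394654   0.03124949 -5.79405651]
top (156, np.float64(0.0844), array([0.4383, 0.3396, 0.0252]))
side (371, np.float64(0.0837), array([0.4383, 0.3421, 0.0252]))
7.8
```

View pics/c1_side.png

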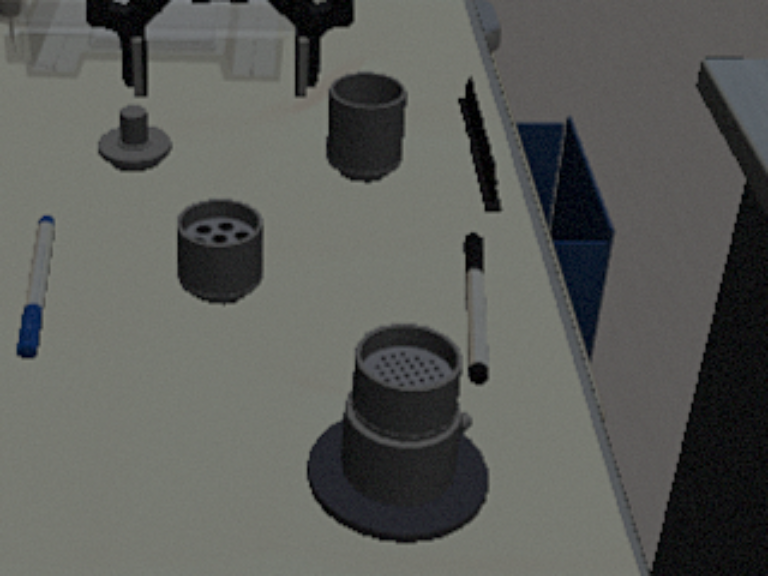

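View pics/c1_top.png

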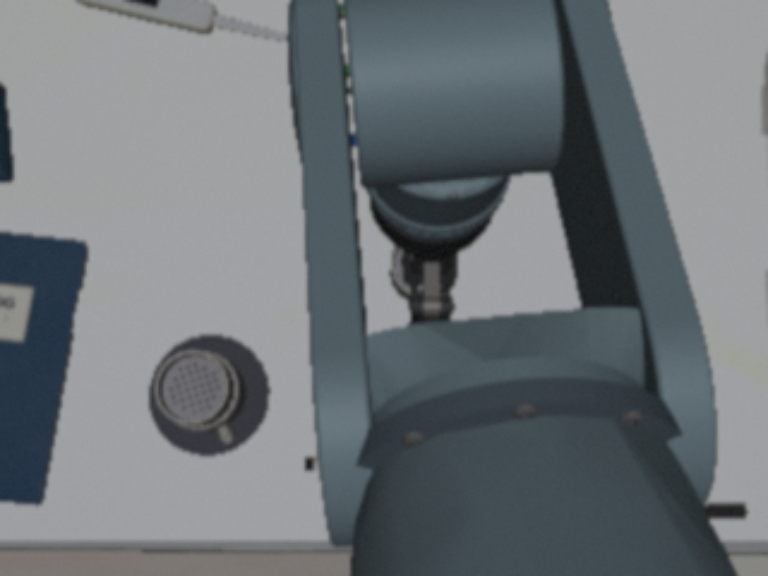

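The fine cup's rim is at 84.0 mm (84 expected). The tower centre is within 1 mm of the receiver in both views, so it is seated. The coarse cup is next.

```bash
cat >> rob.py <<'E'
def pick(n,up,f=50):
    p=P[n];Q=quat(0)
    env.movel([*p,off[n]],.12);print("down",env.current_position(),env.current_wrist_force())
    env.set_gripper(.012 if n=="lid" else .03,f);print("grip",env.current_gripper_width())
    env.movel([*p,up],.15);print("up",env.current_gripper_width(),env.current_wrist_force(),env.current_clock())
def carry(n):
    env.goto([*P["receiver"],seat[n]+off[n]+.03],quat(0))
    print("over",env.current_position())
    d=env.read_camera("side");cv2.imwrite(f"pics/over_{n}.png",cv2.resize(d["frame"][100:380,230:550],None,fx=2,fy=2))
E
python3 - <<'E'
from rob import *
n="coarse"
pick(n,seat[n]+off[n]+.045);carry(n)
E
```

```text
down [0.53732873 0.1718439  0.02277606] [-0.02867031  0.0309723   0.25100787]
grip 0.051913439716025765
up 0.052466811093123844 [-0.18391011  0.85738879 -1.49980971] 10.2
over [0.43934788 0.34057428 0.1256481 ]
```

View pics/over_coarse.png

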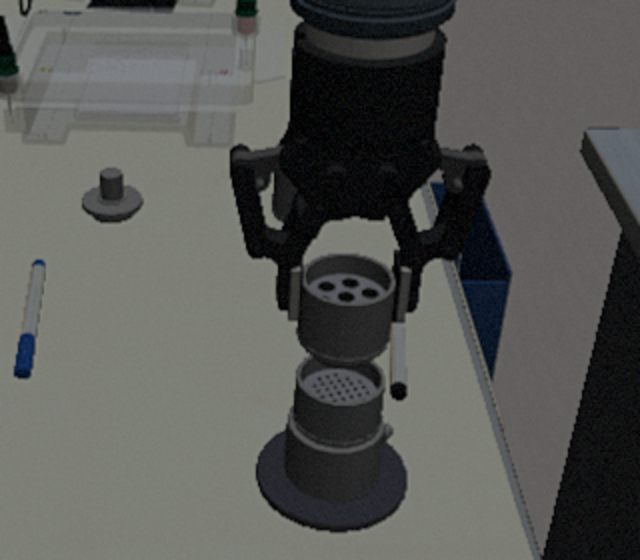

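The coarse cup is held level at (346,310), above the fine cup at (340,390), so I lower it.

```bash
python3 - <<'E'
from rob import *
n="coarse"
lower(n);release(n)
env.goto([*P["reservoir"],.15],quat(0))
check("c2",.10,.15);print(env.current_clock())
E
```

```text
contact True dz vs seated 0.0011 [0.43868577 0.34119726 0.09711092] [-0.82159685 -0.5487688   5.31845369] 11.95
open 0.08488635083162682 [ 1.94204575  0.02431859 -4.43851474]
top (179, np.float64(0.1266), array([0.4384, 0.3395, 0.0252]))
side (398, np.float64(0.1256), array([0.4385, 0.3421, 0.0253]))
14.35
```

View pics/c2_side.png

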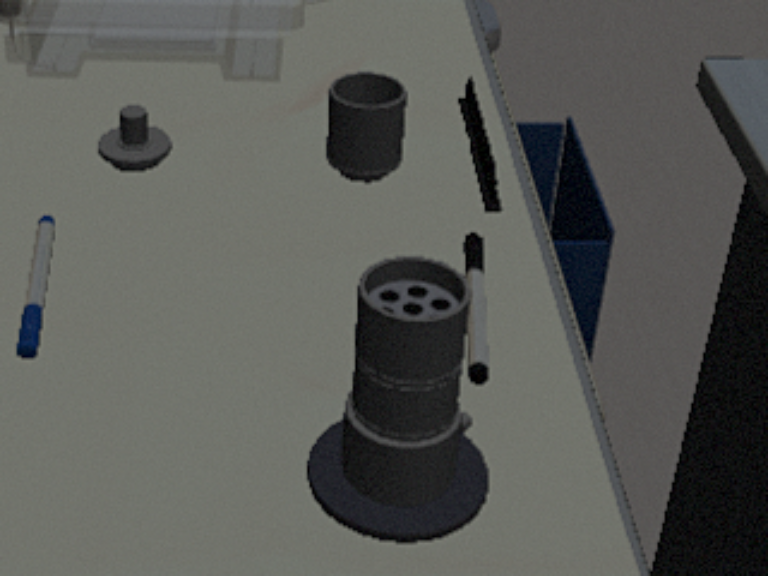

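The coarse cup's rim is at 126 mm (126 expected), centred and upright. The reservoir is next.

```bash
python3 - <<'E'
from rob import *
n="reservoir"
pick(n,seat[n]+off[n]+.045);carry(n)
E
```

```text
down [0.43759055 0.02513406 0.0365667 ] [ 0.02298605 -0.31604743  0.90140303]
grip 0.051926676145811715
up 0.05174885244067502 [ 0.26791783 -0.19524965 -0.56199698] 17.0833
over [0.43917088 0.34025479 0.18174533]
```

View pics/over_reservoir.png

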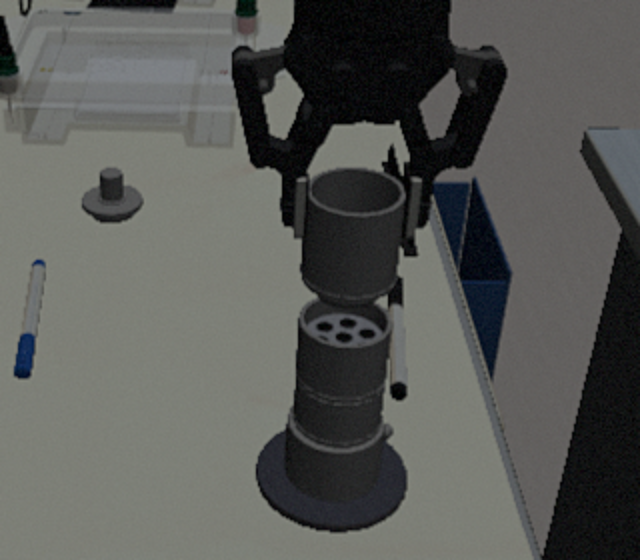

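The reservoir is held upright at (351,240), above the tower mouth at (345,320), so I lower it. After releasing I go up vertically before crossing to the lid.

```bash
python3 - <<'E'
from rob import *
n="reservoir"
lower(n);release(n)
env.goto([*P["lid"],.12],quat(0))
check("c3",.15,.2);print(env.current_clock())
E
```

```text
contact True dz vs seated 0.0009 [0.4388944  0.34135588 0.15292414] [-0.32417757  0.36224259  5.13877033] 19.25
open 0.08504833992873016 [ 1.15021729 -0.45097566 -4.85340342]
top (214, np.float64(0.1822), array([0.4385, 0.3397, 0.0252]))
side (446, np.float64(0.1814), array([0.4387, 0.3424, 0.0253]))
21.8667
```

View pics/c3_side.png

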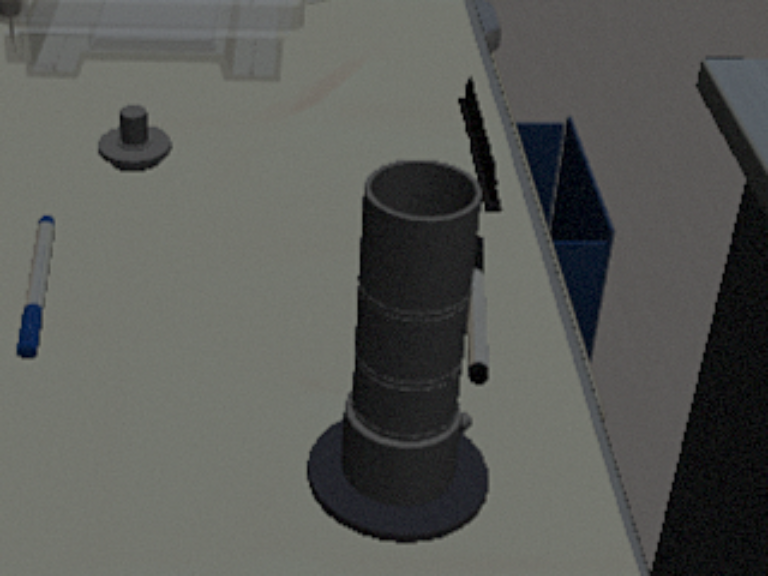

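The rim is at 182 mm (182 expected), centred. Now the lid.

```bash
python3 - <<'E'
from rob import *
n="lid"
pick(n,.24,40);carry(n);print(env.current_gripper_width())
E
```

```text
down [0.60244986 0.01320933 0.02031246] [ 0.33976274 -0.48505932  0.34795882]
grip 0.018570065168458046
up 0.018248364778242803 [-0.5804623  -0.5845444  -0.66831269] 25.0917
over [0.43971075 0.3405255  0.22157177]
0.018551735496071888
```

View pics/over_lid.png

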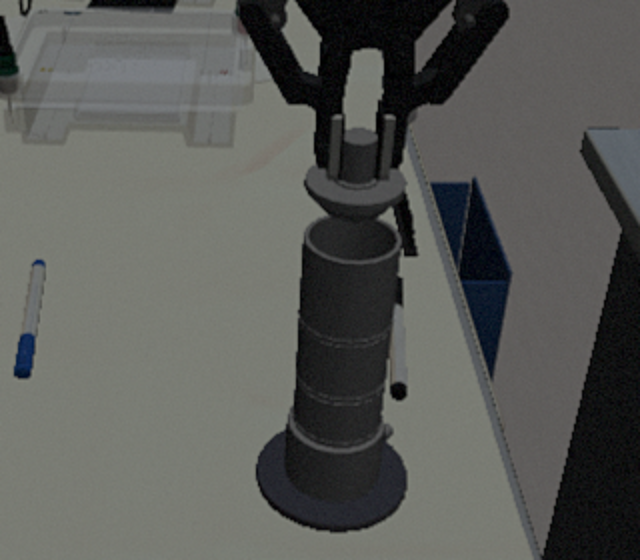

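The lid is held level at (355,185), over the mouth at (352,240), so I lower it.

```bash
python3 - <<'E'
from rob import *
n="lid"
lower(n);release(n,.07)
env.goto([.187,.544,.26],env.current_ee_rot()) if False else env.goto([.45,.0,.33],quat(0))
for k in("top","side"):
    d=env.read_camera(k);np.savez(f"c4_{k}.npz",**d);f=d["frame"][150:390,160:480] if k=="top" else d["frame"][140:380,230:550]
    cv2.imwrite(f"pics/c4_{k}.png",cv2.resize(f,None,fx=2.4,fy=2.4)); cv2.imwrite(f"pics/c4f_{k}.png",d["frame"])
    print(k,"disc",rimc(d,P["receiver"],.17,.196),"knob",rimc(d,P["receiver"],.2,.23,.02,0))
    d0=dict(np.load(f"{k}0.npz"))
    for nm,c in dict(timer=(.734,.119),rear=(.655,.176),front=(.378,.188)).items():
        o=[]
        for dd in(d0,d):
            W=cloud(dd).reshape(-1,3);Q=W[(np.hypot(W[:,0]-c[0],W[:,1]-c[1])<.085)&(W[:,2]>.006)&(W[:,2]<.025)];o.append((len(Q),np.round(np.nanmedian(Q,0),4)))
        print("  ",nm,o)
print(env.current_clock())
E
```

```text
contact True dz vs seated 0.0003 [0.43910019 0.34136198 0.19180204] [-0.71316533  0.19473668  6.17097398] 27.4417
open 0.07037600889516797 [ 0.07087142 -0.49983335 -4.68707535]
top disc (411, np.float64(0.1887), array([0.4389, 0.3402, 0.0236])) knob (141, np.float64(0.2143), array([0.439 , 0.3392, 0.0069]))
   timer [(1373, array([0.7375, 0.1277, 0.0145])), (1360, array([0.7381, 0.1275, 0.0146]))]
   rear [(769, array([0.6597, 0.1502, 0.0108])), (762, array([0.6591, 0.1502, 0.0108]))]
   front [(474, array([0.3787, 0.189 , 0.0097])), (468, array([0.3793, 0.189 , 0.0095]))]
side disc (484, np.float64(0.1878), array([0.4391, 0.3424, 0.0241])) knob (173, np.float64(0.2139), array([0.4393, 0.3427, 0.0074]))
   timer [(1486, array([0.7384, 0.1372, 0.0152])), (1484, array([0.7379, 0.1372, 0.0152]))]
   rear [(947, array([0.7025, 0.1524, 0.0112])), (954, array([0.7022, 0.1533, 0.0112]))]
   front [(485, array([0.3798, 0.2024, 0.01  ])), (364, array([0.3805, 0.218 , 0.01  ]))]
30.05
```

View pics/c4_side.png

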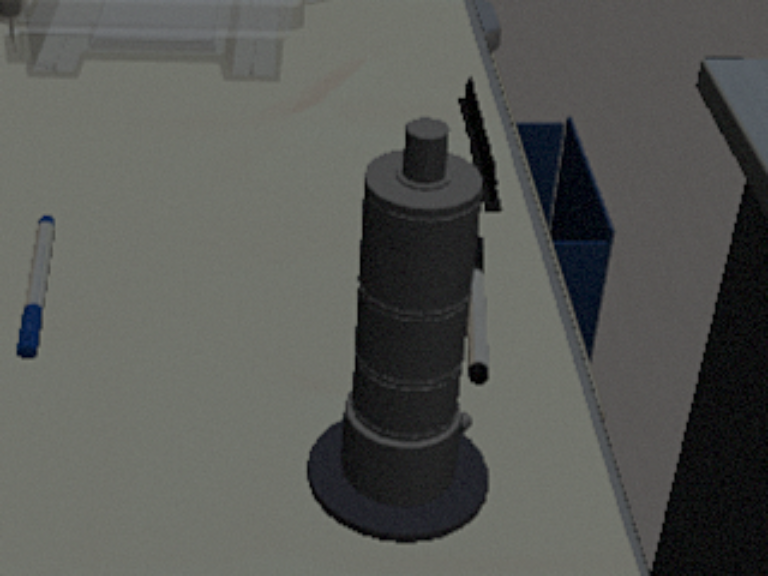

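View pics/c4f_top.png

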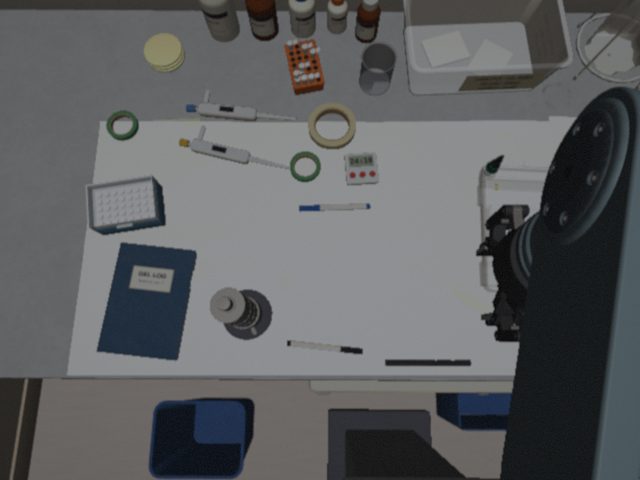

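The tower stands straight at (240,312) in the top view. The disc top is at 188 mm and the knob at 214 mm, both as expected. The timer (362,168) and pens (335,207) and (325,347) are where they were.

```bash
python3 - <<'E'
from bench import env
print(env.finish_job(),env.current_clock())
E
```

```text
the job is handed in; nothing more can be done
the job is handed in; nothing more can be done
```

The buffer filter is assembled on the receiver jar in the order you asked: fine cup, coarse cup, reservoir, lid. Everything has been released, the arm is clear, and I handed the job in at about 30 s. The hand-in reports no verdict.

**Seating:** After each part I measured its top in both views. The heights were 84, 126, 182 and 188 mm (lid disc), with the knob top at 214 mm. Each is within about 1 mm of fully seated. The part centres stay within about 1 mm of the receiver's axis within each view, so the tower stands straight.

**Bystanders:** The timer and both pens are unmoved to within about 1 mm in the top view.

**Disagreements:**
- The two cameras differ by a constant 2–3 mm in y, so I used their mean.
- The front marker's side-view reading shifted, because the tower now hides part of it; the top view shows it has not moved.
- One in-hand rim fit for the fine cup was spoiled by the fingers, and I did not use it.

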